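# Close the carton and lock it with the hold-down slides

## Robot

A 6-joint arm with a two-finger parallel gripper is mounted at the origin on the work surface. World frame = base frame: x ahead of the robot, y to its left, z up, the work surface at z = 0. Lengths are in m, angles in rad, forces in N, time in s.
With the tool pointing down it reaches from about 0.3 to 0.875 m from the base axis. Payload 6.4 kg.
Tool frame: the origin (TCP) lies at the very end of the fingers, on their centre line; the grasp point (between the pads) lies 19 mm behind it; z points along the fingers, y is the line along which they close (so a half turn about z gives the same grasp; the last joint's range is limited). The gripper opens to 88 mm and grips with 3 to 60 N. Pads are 18 mm wide; open, the fingers measure 123 mm over their backs; the gripper's body (75 mm by 187 mm) begins 45 mm behind the grasp point.
Start: joints at [-1.378, 0.181, 1.607, -0, 1.354, -0.206], TCP at [0.223, -0.53, 0.239] pointing down, gripper open.
Joint ranges: [-2.99, 2.99], [-0.89, 2.07], [0.3, 2.58], [-1.14, 4.28], [0, 2.63], [-3.12, 3.12]. Speed limits (rad/s): [2.57, 2.57, 3.01, 3.14, 3.14, 3.14].

## Interface

Orientations are given as [roll, pitch, yaw] about the fixed x, y, z axes, in that order (R = Rz(yaw) Ry(pitch) Rx(roll)).
In Python, from cell import manip, snapshot, camera_model gives the robot as it stands.
- The arm moves only by the tool servo_tool, never from a script. Its argument "commands" is a list of rows, each a list of 4 numbers: the shift along the tool's x, y, z in units of 40 mm (1.0 is 40 mm), then the turn about the tool's z in units of 5 degrees (1.0 is 5 degrees). A call has 1 to 20 rows; each row is the pose to reach, as a shift and turn from the pose commanded when the call began, along the tool's axes at that moment; what a row does not reach only later rows make up. A row lasts 1/8 s, in which the tool goes at most 62.5 mm and 10.7 degrees, less where a joint would pass 70% of its speed; a pose out of reach is approached as far as the arm can. A call with a gripper value outside its range is refused whole. "fingers" is the closure, from 0 (fully open) to 1 (shut), set as the call begins (left out, the last holds). The fingers move at their own pace and stop on an object; "newtons" is the grip in N (left out, the last holds). Time passes only in rows, so rows that repeat a pose let the fingers close. It gives the time, the measured TCP pose, the force, the opening and the grip force at its end, in the units of the state.
- manip.get_state(): the state, without advancing time (a new reading comes with each control period).
- snapshot(name): name is "side" or "top" or "wrist"; returns the picture (400x640x3 uint8, red, green, blue); there is no depth.
- camera_model(name): a dict with "fx", "fy", "cx", "cy" (pixels), "dist" ([k1, k2, p1, p2, k3] as OpenCV has them; the pictures are not rectified), "view" (4x4, takes a point from world to camera coordinates); the wrist camera has in their place "hand_eye" (4x4, takes a point from camera to tool coordinates, whose origin is the TCP and whose axes are the flange's). Camera axes: x right, y up, looking along -z (the intrinsics and any distortion apply to the point x, -y, -z); pixel columns grow to the right and rows downward; lengths in m; the calibration is good to about 2 mm. A picture is of the moment at which its call begins: read the wrist's pose just before it. camera_model takes no time and is no camera call.
- manip.close_job(): hands the job in; it is judged then, once.
The state is a dict: "time": time; "joints": joint angles; "qd": joint speeds; "joint_efforts": joint torques, N m; "tcp_pos": TCP position; "tcp_rot": TCP orientation; "wrist_force": force on the tool from outside, world axes, zero at the start; "wrist_torque": the same for the moment, N m; "grip_width": finger opening in m; "finger_force": force on a finger pad.
Only numpy, scipy, OpenCV 4.12 (cv2) and the standard library are available. Lean on these libraries where they do the work, as an engineer would, in place of code of your own. Each camera call takes 0.05 s, during which the arm holds its last target. There are 200 camera calls.

## Task

Close the carton in the packing stand and lock it ready for taping. First pull out the hold-down slide that was left pushed in, then fold the small end flap down flat, then fold the large cover flap down flat over it, and last push both slide knobs fully home so that their tongues hold the cover. Leave the other things on the bench where they are.

Things in the scene. Friction and masses are not known exactly. Their poses are not given: they have to be found in the camera images.
- stand: Fixed steel packing stand, plate 200 x 230 x 8 mm, with a carton 140 x 140 mm, rim 118 mm above the table. Origin on the table under the carton's centre; x away from the robot, y left, z up. On the +y side two posts with slides; on the -y rim the large cover flap's hinge, on the +x rim the small end flap's. The other small flap (-x) is folded already.
- dust_flap (a joint): Angle of the small end flap in rad: 0 = folded flat over the mouth, 1.57 = upright, more = leaning outwards. The flap is 124 mm wide, 59 mm long, 3 mm thick; it stays where it is left (under 1 N moves it).
- dust_hinge (a point): Middle of the small end flap's hinge line (which runs along the stand's y), at x = 0.070, y = 0, z = 0.120 in the stand's frame. Folded, the flap reaches to -x.
- dust_edge (a point): Middle of the small end flap's free edge, 59 mm from its hinge.
- cover_flap (a joint): Angle of the large cover flap in rad: 0 = folded flat over the mouth, 1.57 = upright, more = leaning outwards. The flap is 138 mm wide, 140 mm long, 4 mm thick; it stays where it is left (about 1 N moves it).
- cover_hinge (a point): Middle of the cover flap's hinge line (which runs along the stand's x), at x = 0, y = -0.072, z = 0.124 in the stand's frame. Folded, the flap reaches to +y.
- cover_edge (a point): Middle of the cover flap's free edge, 140 mm from its hinge.
- slide_a (a joint): Travel of hold-down slide a in m: 0 = home (steel tongue 23 mm in over the carton mouth), 0.040 = pulled right out (tongue 17 mm clear of the cover), moving along the stand's +y. Over-centre detent: it snaps to the nearer end; about 7 N starts it. Which slide stands nearer the robot varies; one starts home, the other out.
- slide_b (a joint): Travel of hold-down slide b in m: 0 = home (steel tongue 23 mm in over the carton mouth), 0.040 = pulled right out (tongue 17 mm clear of the cover), moving along the stand's +y. Over-centre detent: it snaps to the nearer end; about 7 N starts it. Which slide stands nearer the robot varies; one starts home, the other out.
- post_a: Fixed post of slide a, with the grey housing 34 x 35 x 32 mm (x, y, z) on top, its top at 147 mm. Origin on the table under the housing's centre, at y = 0.102, x = +0.042 or -0.042 in the stand's frame; same axes as the stand.
- post_b: Fixed post of slide b, with the grey housing 34 x 35 x 32 mm (x, y, z) on top, its top at 147 mm. Origin on the table under the housing's centre, at y = 0.102, x = +0.042 or -0.042 in the stand's frame; same axes as the stand.
- knob_a (a point): Centre of the outer face of slide a's knob, a black disc 36 mm across, 15 mm thick, on a level 10 mm stem 131 mm above the table. It moves with the slide; home, it is at y = 0.170, x = +0.042 or -0.042 in the stand's frame, with 35 mm of bare stem between the disc and the grey housing.
- knob_b (a point): Centre of the outer face of slide b's knob, a black disc 36 mm across, 15 mm thick, on a level 10 mm stem 131 mm above the table. It moves with the slide; home, it is at y = 0.170, x = +0.042 or -0.042 in the stand's frame, with 35 mm of bare stem between the disc and the grey housing.
- spray_can: Bystander, to be left alone: closed spray can, 52 mm across, 190 mm tall, upright; origin at the centre of its underside as it stood upright.
- jar: Bystander, to be left alone: closed jar, 56 mm across, 75 mm tall; origin at the centre of its underside as it stood upright.
- tape_roll: Bystander, to be left alone: brown tape roll lying flat, 96 mm across, 45 mm tall, low down near the slide knobs; origin at the centre of its underside as it stood upright.
- lamp_box: Bystander, to be left alone: small white box 70 x 90 x 65 mm; origin at the centre of its underside as it stood upright.
- screwdriver: Bystander, to be left alone: screwdriver lying flat, 190 mm long along its x; origin at the centre of its underside, in its middle.
- fuse_box: Bystander, to be left alone: small brown box 50 x 80 x 50 mm; origin at the centre of its underside as it stood upright.
- mug: Bystander, to be left alone: mug 76 mm across, 90 mm tall; origin at the centre of its underside as it stood upright.

How it is judged:
On the way, in this order (a step that is already met when the one before it is completed fails the run):
1. both slides are pulled out (each beyond 34 mm) (value of joint each of slide_a, slide_b above 0.034 m), for 0.2 s.
2. the small end flap is folded down (below 0.12 rad) (value of joint dust_flap below 0.12 rad), for 0.2 s.
3. the cover flap is folded down (below 0.08 rad) (value of joint cover_flap below 0.08 rad), for 0.2 s.
4. both slides are pushed home (below 4 mm) (value of joint each of slide_a, slide_b below 0.004 m), for 0.2 s.
At the end, for the whole second after the job is handed in: The small end flap is flat (below 0.12 rad) under the flat cover flap (below 0.08 rad), and both slides are home (below 4 mm) (all of step 4 and value of joint dust_flap below 0.12 rad and value of joint cover_flap below 0.08 rad); the robot touches nothing.
It fails at once if a bystander is moved by more than 40 mm or tipped over (distance of any of spray_can, jar, tape_roll, lamp_box, screwdriver, fuse_box, mug from where it was at the start of the episode above 0.04 m or angle between any of spray_can, jar, tape_roll, lamp_box, fuse_box, mug's own z axis and vertical above 0.5 rad).
It also fails if it takes over 61 s, if anything falls off the work surface, if the arm or the gripper's body presses on something with over 40 N, if the wrist force passes 120 N, or if a joint passes its speed limit or range.

## Working session

There is one attempt and no reset: what is moved stays moved. The work goes in short steps, Python scripts to look and compute and a tool call to move; the robot and the scene stay as the last step left them, time stands still between calls to the robot, and variables do not carry over. Pictures are saved under pics/ and viewed, at most 10 in all, crops included, and the job is handed in when it is done.

Besides the shell and the picture viewer there is one more tool, called after ">>>" as a command line: name --pt "numbers of a row" for each row, then --argument value for the rest. servo_tool: Moves the arm, as the interface text tells. Its arguments: {"type":"object","properties":{"commands":{"type":"array","items":{"type":"array","items":{"type":"number"}}},"fingers":{"type":"number"},"newtons":{"type":"number"}},"required":["commands"]}

```bash
mkdir -p pics; ls
python3 - <<'E'
from cell import manip, snapshot, camera_model
import cv2, numpy as np
s=manip.get_state(); print(s['time'],s['tcp_pos'],s['tcp_rot'])
for n in ("side","top"):
    im=snapshot(n); cv2.imwrite(f"pics/{n}0.png",im[:,:,::-1]); m=camera_model(n); print(n,m)
print(camera_model("wrist"))
E
```

```text
pics
0.0 [ 0.22317832 -0.52933905  0.23783345] [-3.13990279e+00 -3.50019048e-04  3.98757180e-01]
side {'fx': 475.5335308159727, 'fy': 475.5335308159727, 'cx': 328.5172314502029, 'cy': 209.71064758622558, 'dist': array([0.00366774, 0.        , 0.        , 0.        , 0.        ]), 'view': array([[ 0.99384797, -0.10997022, -0.01314359, -0.55360956],
       [ 0.07977519,  0.62848819,  0.77371734, -0.09489041],
       [-0.07682528, -0.77000594,  0.63339461, -1.60430326],
       [ 0.        ,  0.        ,  0.        ,  1.        ]])}
top {'fx': 472.95854593167417, 'fy': 472.95854593167417, 'cx': 321.61518608646475, 'cy': 199.70225717345494, 'dist': array([0.03239399, 0.        , 0.        , 0.        , 0.        ]), 'view': array([[-1.72639509e-03, -9.99998073e-01,  9.34917782e-04,
        -5.07208180e-02],
       [ 9.87912934e-01, -1.56061698e-03,  1.55001934e-01,
        -5.90806344e-01],
       [-1.55000176e-01,  1.19121195e-03,  9.87913724e-01,
        -1.31405817e+00],
       [ 0.00000000e+00,  0.00000000e+00,  0.00000000e+00,
         1.00000000e+00]])}
{'fx': 317.612068471921, 'fy': 317.612068471921, 'cx': 319.666885623509, 'cy': 201.65707960819412, 'dist': array([-0.05065619,  0.        ,  0.        ,  0.        ,  0.        ]), 'hand_eye': array([[-1.70324914e-04,  9.64281937e-01,  2.64877929e-01,
         6.79536638e-02],
       [ 9.99999984e-01,  1.76942235e-04, -1.12236589e-06,
        -6.20831838e-06],
       [-4.79503700e-05,  2.64877925e-01, -9.64281952e-01,
        -1.46144624e-01],
       [ 0.00000000e+00,  0.00000000e+00,  0.00000000e+00,
         1.00000000e+00]])}
```

View pics/side0.png

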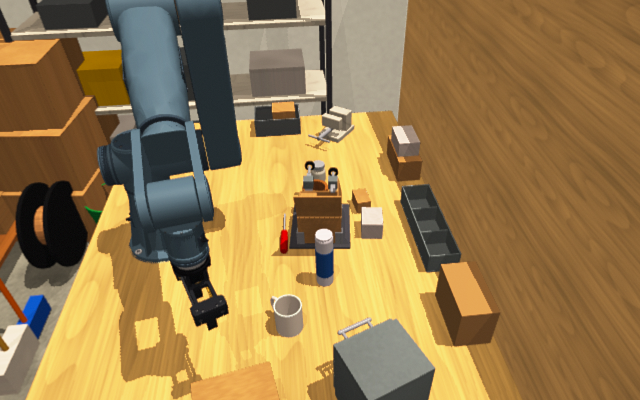

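View pics/top0.png

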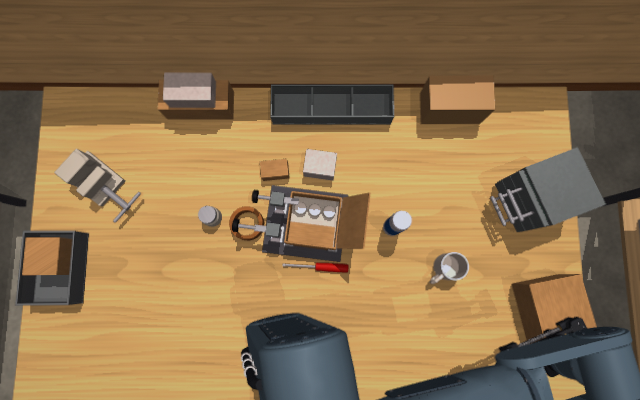

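The side view shows the carton at about (320,215), with knobs at (309,166) and (333,172). The top view shows the housings at (276,199) and (273,232), the knobs at (255,196) and (237,226), the cover flap leaning out at (353,220) and the can at (398,222). I'll zoom in.

Run:
```python
import cv2
t=cv2.imread("pics/top0.png")[140:290,190:390]; cv2.imwrite("pics/topz.png",cv2.resize(t,None,fx=4,fy=4,interpolation=cv2.INTER_CUBIC))
t=cv2.imread("pics/side0.png")[145:265,260:400]; cv2.imwrite("pics/sidez.png",cv2.resize(t,None,fx=5,fy=5,interpolation=cv2.INTER_CUBIC))
```

```text
(no output)
```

View pics/topz.png

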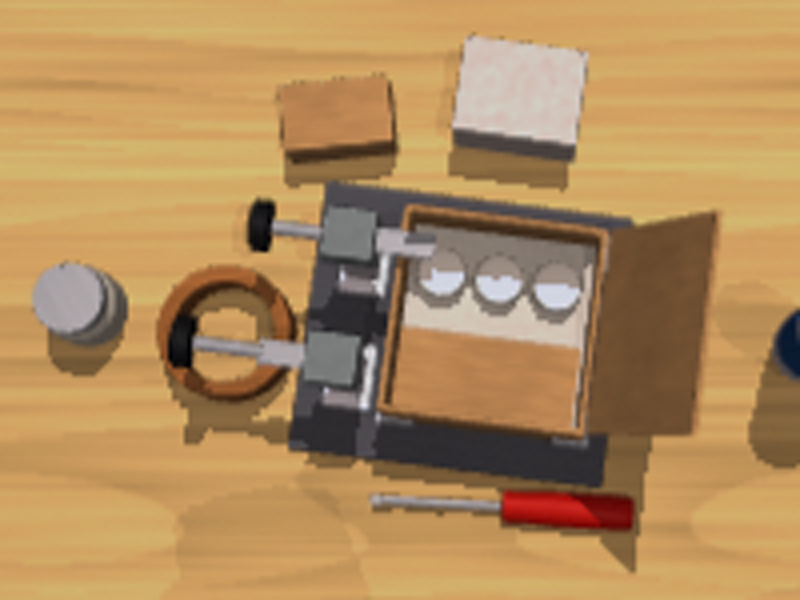

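View pics/sidez.png

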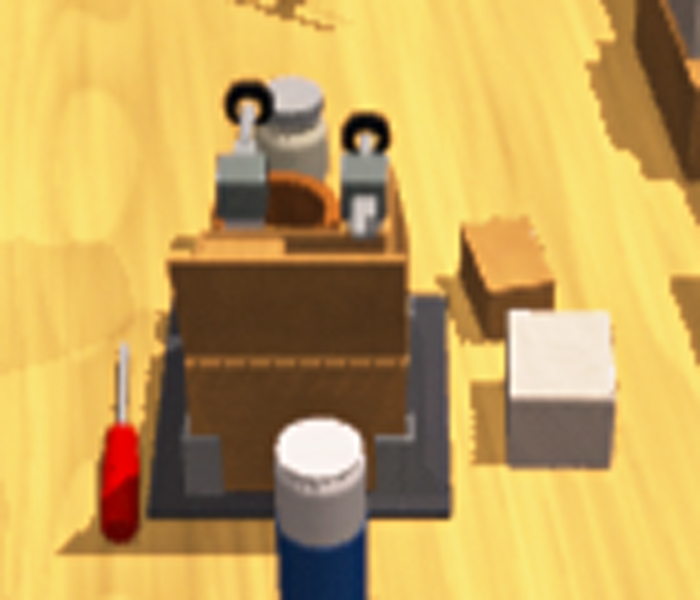

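The top zoom shows the far slide home, with its knob at (262,224), and the near slide out, with its knob at (182,342). Plate corners are at about (328,180), (632,217), (602,487) and (290,450). The cover leans out, with its free edge from (718,212) to (694,435). In the side zoom that edge runs from (170,263) to (410,263), and the end flap is roughly upright.

```bash
cat > h.py <<'E'
import numpy as np, cv2
from scipy.optimize import least_squares
from cell import manip, snapshot, camera_model
def proj(n,P):
    m=camera_model(n); V=m['view']; c=np.atleast_2d(P)@V[:3,:3].T+V[:3,3]
    K=np.array([[m['fx'],0,m['cx']],[0,m['fy'],m['cy']],[0,0,1]])
    return cv2.projectPoints(c*[1,-1,-1],np.zeros(3),np.zeros(3),K,m['dist'])[0][:,0]
def ray(n,uv):
    m=camera_model(n); V=m['view']
    K=np.array([[m['fx'],0,m['cx']],[0,m['fy'],m['cy']],[0,0,1]])
    d=cv2.undistortPoints(np.array([[uv]],float),K,m['dist'])[0,0]
    R=V[:3,:3]; return -R.T@V[:3,3], R.T@np.array([d[0],-d[1],-1])
def onz(n,uv,z):
    o,d=ray(n,uv); return o+d*(z-o[2])/d[2]
def tri(a,b):
    A=[];B=[]
    for n,uv in (('top',a),('side',b)):
        o,d=ray(n,uv); d/=np.linalg.norm(d); M=np.eye(3)-np.outer(d,d); A.append(M);B.append(M@o)
    return np.linalg.lstsq(np.vstack(A),np.hstack(B),rcond=None)[0]
def S(p,P): # stand->world
    c,s=np.cos(p[2]),np.sin(p[2]); P=np.atleast_2d(P)
    return np.c_[p[0]+c*P[:,0]-s*P[:,1], p[1]+s*P[:,0]+c*P[:,1], P[:,2]]
def Sinv(p,W):
    c,s=np.cos(p[2]),np.sin(p[2]); d=np.asarray(W)[:2]-p[:2]
    return np.array([c*d[0]+s*d[1],-s*d[0]+c*d[1],W[2]])
E
cat > fit.py <<'E'
from h import *
T=lambda u,v:(190+u/4,140+v/4)
Z=lambda u,v:(260+u/5,145+v/5)
rows=[((.1,.115,.008),T(328,180)),((.1,-.115,.008),T(632,217)),((-.1,-.115,.008),T(602,487)),((-.1,.115,.008),T(290,450)),
((-.07,-.07,.118),T(583,437)),((-.07,.07,.118),T(381,408)),
((.059,.1195,.147),T(325,207)),((.059,.0845,.147),T(377,210)),((.025,.0845,.147),T(374,257)),((.025,.1195,.147),T(321,254)),
((-.025,.1195,.147),T(307,332)),((-.025,.0845,.147),T(361,336)),((-.059,.0845,.147),T(357,386)),((-.059,.1195,.147),T(303,382)),
((.042,.1625,.149),T(262,200)),((-.042,.2025,.149),T(181,318))]
P=np.array([r[0] for r in rows]); U=np.array([r[1] for r in rows])
def res(p):
    Q=P.copy(); Q[:4,1]+=p[3]; return (proj('top',S(p,Q))-U).ravel()
r=least_squares(res,[.53,0,-.14,0],loss='soft_l1'); p=r.x; print(p); print(res(p).reshape(-1,2).round(1).tolist())
np.save('p.npy',p[:3])
for a,b in ((T(718,212),Z(410,263)),(T(694,435),Z(170,263))):
    print('cover corner',Sinv(p,tri(a,b)))
# cylinder tops etc.
print('can',Sinv(p,onz('top',(402,219),.19)),'side',Sinv(p,onz('side',Z(321,440),.19)))
for th in (1.2,1.57,1.9,2.2): print(th,((proj('top',S(p,[[.07+.059*-np.cos(th),y,.12+.059*np.sin(th)] for y in (.062,-.062)]))-[190,140])*4).round().tolist())
E
python3 fit.py
```

```text
[ 0.52485981 -0.03010309 -0.12790463  0.02513148]
[[-0.2, -0.3], [0.7, 0.1], [0.1, 0.2], [-0.5, -0.6], [0.5, -0.5], [-0.8, 0.1], [0.7, -0.8], [0.7, 0.1], [-0.3, 0.9], [-0.2, -0.0], [0.6, -0.9], [0.3, -0.2], [-0.5, 0.0], [-0.2, -0.6], [-0.6, 5.1], [-0.1, 5.0]]
cover corner [ 0.07071759 -0.13106707  0.24467776]
cover corner [-0.0669129  -0.13161283  0.24526053]
can [ 0.02207745 -0.22529242  0.19      ] side [ 0.02301696 -0.22122671  0.19      ]
1.2 [[409.0, 223.0], [598.0, 247.0]]
1.57 [[413.0, 190.0], [602.0, 214.0]]
1.9 [[417.0, 162.0], [605.0, 186.0]]
2.2 [[421.0, 142.0], [608.0, 165.0]]
```

```bash
sed -i 's/T(262,200)/T(262,224)/; s/T(181,318)/T(181,342)/; s/\.1625,\.149/.1625,.131/; s/\.2025,\.149/.2025,.131/' fit.py; python3 fit.py | head -5
cat >> h.py <<'E'
from scipy.spatial.transform import Rotation as Ro
def st(): 
    s=manip.get_state(); p=np.load('p.npy'); R=Ro.from_euler('xyz',s['tcp_rot'])
    print('t',round(s['time'],2),'stand',Sinv(p,s['tcp_pos']).round(4),'relyaw deg',np.degrees(s['tcp_rot'][2]-p[2]).round(2),'F',np.round(s['wrist_force'],1),'grip',s['grip_width'])
    return s,p,R
def go(*tg):
    s,p,R=st()
    for t in tg: print(t,(R.inv().apply(S(p,t)[0]-s['tcp_pos'])/.04).round(2))
E
python3 -c "
from h import *
go([.042,.1625,.35],[.042,.1625,.2])"
```

```text
[ 0.52482338 -0.02962447 -0.12289239  0.02469223]
[[-0.4, -0.0], [0.5, -0.0], [0.3, 0.1], [-0.4, -0.3], [0.5, -0.6], [-0.9, 0.3], [0.3, -0.5], [0.4, 0.3], [-0.6, 1.1], [-0.4, 0.2], [0.5, -0.7], [0.1, -0.1], [-0.6, 0.2], [-0.3, -0.4], [0.0, 0.5], [0.9, 0.0]]
cover corner [ 0.0701546  -0.13189042  0.24467776]
cover corner [-0.0674769  -0.13174635  0.24526053]
can [ 0.02104279 -0.2258708   0.19      ] side [ 0.02200266 -0.22180985  0.19      ]
t 0.1 stand [-0.2381 -0.533   0.2379] relyaw deg 29.89 F [ 0.  -0.6 -0.5] grip 0.08814319077552374
[0.042, 0.1625, 0.35] [ 14.74 -11.59  -2.78]
[0.042, 0.1625, 0.2] [ 14.74 -11.58   0.97]
```

>>> servo_tool --pt "0 0 -1.4 1" --pt "0 0 -2.8 2" --pt "1.2 -0.9 -2.8 4" --pt "2.3 -1.8 -2.8 6" --pt "14.7 -11.6 -2.8 6" --pt "14.7 -11.6 -2.8 6" --pt "14.7 -11.6 -2.8 6" --pt "14.7 -11.6 -2.8 6" --pt "14.7 -11.6 -2.8 6" --pt "14.7 -11.6 -2.8 6" --pt "14.7 -11.6 -2.8 6" --pt "14.7 -11.6 -2.8 6" --pt "14.7 -11.6 -2.8 6" --pt "14.7 -11.6 -2.8 6" --pt "14.7 -11.6 -2.8 6" --pt "14.7 -11.6 -2.8 6" --pt "14.7 -11.6 -2.8 6" --fingers 0.6 --newtons 30

```text
time: 2.22
tcp_pos: [0.5846, 0.1247, 0.3508]
tcp_rot: [3.141, 0.0, -0.126]
wrist_force: [0.4, 0.5, 0.8]
grip_width: 0.0351
finger_force: 0.0
```

```bash
python3 -c "
from h import *
s,p,R=st()
H=camera_model('wrist')['hand_eye']; m=camera_model('wrist')
im=snapshot('wrist'); cv2.imwrite('pics/w1.png',im[:,:,::-1])
def pw(P):
    t=R.inv().apply(S(p,P)-s['tcp_pos']); c=(t-H[:3,3])@H[:3,:3]
    K=np.array([[m['fx'],0,m['cx']],[0,m['fy'],m['cy']],[0,0,1]])
    return cv2.projectPoints(c*[1,-1,-1],np.zeros(3),np.zeros(3),K,m['dist'])[0][:,0]
print(pw([[.042,.17,.149],[.042,.155,.149],[.024,.1625,.131],[.06,.1625,.131],[-.042,.21,.149],[.025,.1195,.147],[.059,.1195,.147],[-.025,.1195,.147],[.07,.07,.118]]).round())
go([.042,.1625,.2],[.042,.1625,.139])"
```

```text
t 2.23 stand [0.0404 0.1605 0.3508] relyaw deg -0.2 F [0.4 0.5 0.8] grip 0.035112118344078125
[[311. 176.]
 [325. 176.]
 [318. 188.]
 [318. 158.]
 [278. 246.]
 [356. 191.]
 [357. 161.]
 [355. 232.]
 [396. 148.]]
t 2.27 stand [0.0405 0.1604 0.3509] relyaw deg -0.22 F [-0.   0.1 -0.2] grip 0.035506399222480986
[0.042, 0.1625, 0.2] [ 0.04 -0.05  3.77]
[0.042, 0.1625, 0.139] [ 0.04 -0.05  5.3 ]
```

View pics/w1.png

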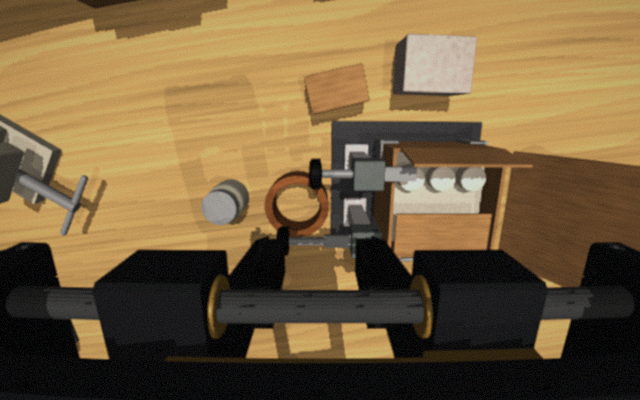

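The wrist view has the home knob at (315,173) and the housing edge at x=355. Both match the prediction to about 2 px, so I'll descend, grip the disc and pull.

>>> servo_tool --pt "0.05 -0.08 1.5 0" --pt "0.05 -0.08 3.0 0" --pt "0.05 -0.08 4.3 0" --pt "0.05 -0.08 5.0 0" --pt "0.05 -0.08 5.25 0" --pt "0.05 -0.08 5.25 0" --pt "0.05 -0.08 5.25 0"

```text
time: 3.15
tcp_pos: [0.5886, 0.1287, 0.1428]
tcp_rot: [-3.141, -0.003, -0.125]
wrist_force: [-0.4, 1.2, 0.8]
grip_width: 0.035
finger_force: 0.0
```

>>> servo_tool --pt "0 0 0 0" --pt "0 0 0 0" --pt "0 0 0 0" --pt "0 0 0 0" --pt "0 0 0 0" --fingers 1

```text
time: 3.78
tcp_pos: [0.5878, 0.1297, 0.1413]
tcp_rot: [-3.14, -0.001, -0.125]
wrist_force: [0.3, 4.6, 4.7]
grip_width: 0.013
finger_force: 29.6
```

```bash
python3 -c "
from h import *
st()"
```

```text
t 3.77 stand [0.043  0.1658 0.1413] relyaw deg -0.09 F [0.3 4.6 4.7] grip 0.013024248564762865
```

>>> servo_tool --pt "0 -0.15 0 0" --pt "0 -0.3 0 0" --pt "0 -0.5 0 0" --pt "0 -0.7 0 0" --pt "0 -0.9 0 0" --pt "0 -1.02 0 0" --pt "0 -1.02 0 0" --pt "0 -1.02 0 0"

```text
time: 4.78
tcp_pos: [0.5929, 0.1695, 0.1413]
tcp_rot: [3.142, -0.001, -0.125]
wrist_force: [0.2, 1.7, 6.3]
grip_width: 0.013
finger_force: 29.7
```

```bash
python3 -c "
from h import *
st()"
```

```text
t 4.78 stand [0.0432 0.2059 0.1413] relyaw deg -0.1 F [0.2 1.7 6.3] grip 0.013001423644445021
```

>>> servo_tool --pt "0 0 0 0" --pt "0 0 0 0" --pt "0 0 0 0" --pt "0 0 -1 0" --pt "0 0 -2.5 0" --pt "1 1 -2.8 0" --pt "1.6 2.5 -2.8 0" --pt "1.6 4 -2.8 0" --pt "1.6 5 -2.8 0" --pt "1.6 5 -2.8 0" --fingers 0.6

```text
time: 6.02
tcp_pos: [0.6306, -0.0401, 0.2523]
tcp_rot: [3.141, 0.001, -0.129]
wrist_force: [0.3, 0.8, -0.2]
grip_width: 0.0353
finger_force: 0.0
```

```bash
python3 -c "
from h import *
go([.105,.01,.25],[.105,.01,.15],[.072,.01,.15])
im=snapshot('wrist')[:,:,::-1]; t=snapshot('top')[140:290,190:390,::-1]
cv2.imwrite('pics/c2.png',np.vstack([im[:260],cv2.resize(t,(453,340))[:, :].copy() if 0 else np.pad(cv2.resize(t,(440,330)),((0,0),(0,200),(0,0)))]))"
```

```text
t 6.03 stand [0.1063 0.0025 0.2523] relyaw deg -0.37 F [ 0.3  0.8 -0.2] grip 0.03534865051846693
[0.105, 0.01, 0.25] [-0.03 -0.19  0.06]
[0.105, 0.01, 0.15] [-0.03 -0.19  2.56]
[0.072, 0.01, 0.15] [-0.86 -0.18  2.56]
```

View pics/c2.png

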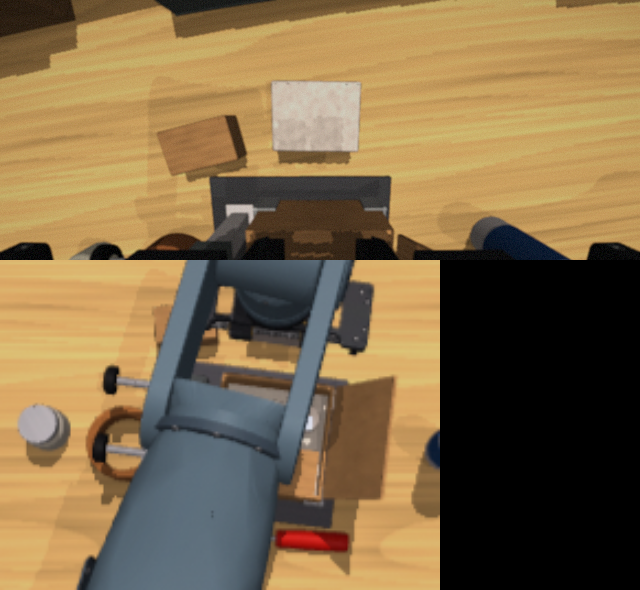

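The wrist and top views confirm that both knobs are out, at (111,380) and (99,447) in the lower panel. Next I'll fold the end flap along an arc.

>>> servo_tool --pt "0 -0.45 0 0" --pt "0 -0.45 1.1 0" --pt "0 -0.45 2.2 0" --pt "0 -0.45 2.2 0" --pt "-0.35 -0.45 2.2 0" --pt "-0.7 -0.45 2.2 0" --pt "-1.0 -0.45 2.25 0" --pt "-1.25 -0.45 2.33 0" --pt "-1.5 -0.45 2.5 0" --pt "-1.66 -0.45 2.75 0" --pt "-1.77 -0.45 3.02 0" --pt "-1.81 -0.45 3.2 0" --pt "-1.81 -0.45 3.3 0" --pt "-1.81 -0.45 3.3 0" --fingers 1

```text
time: 7.88
tcp_pos: [0.5608, -0.01, 0.1216]
tcp_rot: [3.142, 0.002, -0.125]
wrist_force: [-7.3, 2.0, 12.5]
grip_width: 0.0005
finger_force: 6.2
```

```bash
python3 -c "
from h import *
st()"
```

```text
t 7.88 stand [0.0333 0.0239 0.1216] relyaw deg -0.1 F [-7.3  2.  12.5] grip 0.0004585698119965576
```

The end flap is flat, with a 12 N contact at z=0.1216. I'll now lift, go over to the outside of the cover, and fold it.

>>> servo_tool --pt "0 0 -1.5 0" --pt "0 0 -3 0" --pt "0 0 -4.5 0" --pt "-0.4 1.5 -4.5 0" --pt "-0.83 3 -4.5 0" --pt "-0.83 4.2 -4.5 0" --pt "-0.83 4.97 -4.5 0" --pt "-0.83 4.97 -4.0 0" --pt "-0.83 4.97 -3.2 0" --pt "-0.83 4.97 -2.35 0" --pt "-0.83 4.97 -2.35 0"

```text
time: 9.25
tcp_pos: [0.5022, -0.2023, 0.2118]
tcp_rot: [-3.139, 0.006, -0.125]
wrist_force: [0.2, 0.2, -0.0]
grip_width: 0.0005
finger_force: 0.0
```

```bash
python3 -c "
from h import *
go(*[[0,y,z] for y,z in ((-.1335,.214),(-.107,.2225),(-.0895,.224),(-.0636,.2206),(-.0395,.2106),(-.0188,.1947),(-.003,.174),(.007,.150),(.01,.1327),(.0105,.125))])
cv2.imwrite('pics/s3.png',cv2.resize(snapshot('side')[130:270,230:410,::-1],None,fx=4,fy=4))"
```

```text
t 9.25 stand [-0.0013 -0.1742  0.2118] relyaw deg -0.12 F [ 0.2  0.2 -0. ] grip 0.000470746089851811
[0, -0.1335, 0.214] [ 0.03 -1.02 -0.05]
[0, -0.107, 0.2225] [ 0.03 -1.68 -0.26]
[0, -0.0895, 0.224] [ 0.03 -2.12 -0.3 ]
[0, -0.0636, 0.2206] [ 0.03 -2.76 -0.21]
[0, -0.0395, 0.2106] [ 0.03 -3.37  0.04]
[0, -0.0188, 0.1947] [ 0.03 -3.88  0.44]
[0, -0.003, 0.174] [ 0.03 -4.28  0.96]
[0, 0.007, 0.15] [ 0.03 -4.52  1.56]
[0, 0.01, 0.1327] [ 0.03 -4.6   1.99]
[0, 0.0105, 0.125] [ 0.03 -4.61  2.18]
```

View pics/s3.png

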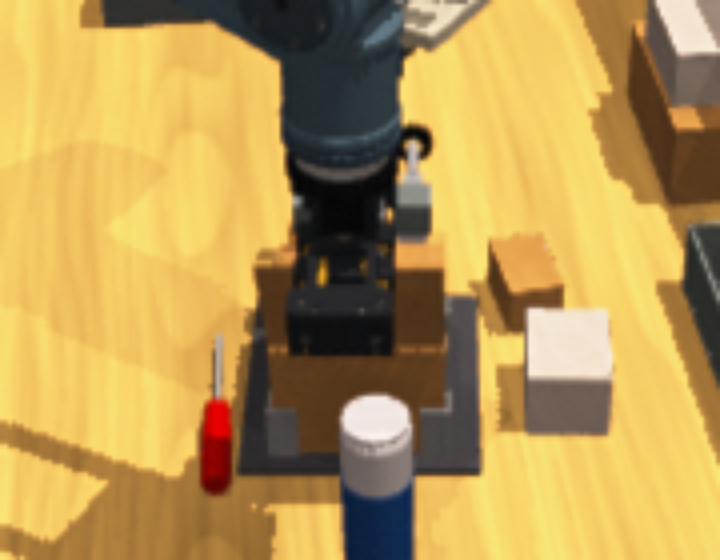

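The gripper, at (340,310), stands outside the cover and clear of the can, with the far slide visibly out. Now I'll fold the cover.

>>> servo_tool --pt "0 -0.5 -0.05 0" --pt "0 -1.0 -0.08 0" --pt "0 -1.4 -0.2 0" --pt "0 -1.75 -0.3 0" --pt "0 -2.1 -0.3 0" --pt "0 -2.45 -0.27 0" --pt "0 -2.75 -0.2 0" --pt "0 -3.1 -0.1 0" --pt "0 -3.4 0.05 0" --pt "0 -3.65 0.25 0" --pt "0 -3.9 0.45 0" --pt "0 -4.1 0.7 0" --pt "0 -4.3 1.0 0" --pt "0 -4.4 1.3 0" --pt "0 -4.5 1.6 0" --pt "0 -4.6 1.9 0" --pt "0 -4.6 2.1 0" --pt "0 -4.6 2.18 0" --pt "0 -4.6 2.18 0"

```text
time: 11.68
tcp_pos: [0.5266, -0.0208, 0.1274]
tcp_rot: [3.142, 0.0, -0.125]
wrist_force: [0.3, 0.0, 0.6]
grip_width: 0.0002
finger_force: 0.0
```

```bash
python3 -c "
from h import *
st()"
```

```text
t 11.68 stand [0.0007 0.009  0.1274] relyaw deg -0.12 F [0.3 0.  0.6] grip 0.00021590083459645964
```

>>> servo_tool --pt "0 -0.3 0 0" --pt "0 -0.5 0.03 0" --pt "0 -0.5 0.08 0" --pt "0 -0.5 0.1 0" --pt "0 -0.5 0.1 0"

```text
time: 12.3
tcp_pos: [0.5298, 0.0007, 0.126]
tcp_rot: [-3.14, -0.001, -0.124]
wrist_force: [-7.3, 6.3, 18.6]
grip_width: 0.0004
finger_force: 9.2
```

The cover is pressed flat, with an 18 N contact at z=0.126. I'll move behind the near knob.

>>> servo_tool --pt "0 0 -1.5 0" --pt "0 0 -3.1 0" --pt "-0.5 -1.5 -3.1 0" --pt "-1.07 -3 -3.1 0" --pt "-1.07 -4.5 -3.1 0" --pt "-1.07 -5.3 -3.1 0" --pt "-1.07 -5.3 -2.5 0" --pt "-1.07 -5.3 -1.2 0" --pt "-1.07 -5.3 -0.05 0" --pt "-1.07 -5.3 -0.05 0" --pt "-1.07 -5.3 -0.05 0"

```text
time: 13.68
tcp_pos: [0.5141, 0.2153, 0.1272]
tcp_rot: [-3.141, -0.002, -0.125]
wrist_force: [0.5, -0.9, -0.8]
grip_width: 0.0004
finger_force: 0.0
```

```bash
python3 -c "
from h import *
go([-.042,.1875,.128])
t=snapshot('top')[140:290,190:390,::-1]; w=snapshot('side')[130:270,230:410,::-1]
a=cv2.resize(t,(400,300)); b=cv2.resize(w,(386,300)); cv2.imwrite('pics/c4.png',np.hstack([a,b]))"
```

```text
t 13.68 stand [-0.0406  0.2417  0.1272] relyaw deg -0.1 F [ 0.5 -0.9 -0.8] grip 0.0003848850328055647
[-0.042, 0.1875, 0.128] [-0.03  1.36 -0.02]
```

View pics/c4.png

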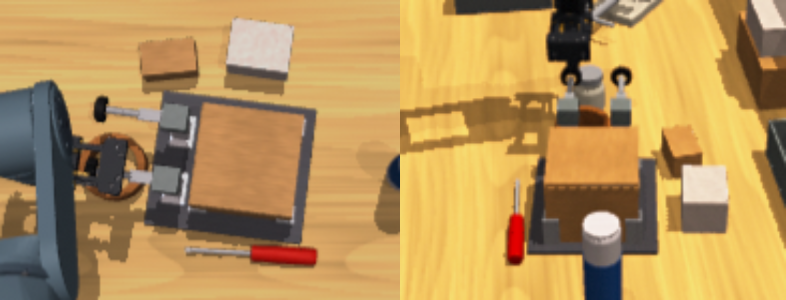

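The cover lies flat over the carton at (248,155) in the left panel, both slides are out, and the gripper is behind the near knob. Pushing now.

>>> servo_tool --pt "0 0.3 0 0" --pt "0 0.5 0 0" --pt "0 0.7 0 0" --pt "0 0.9 0 0" --pt "0 1.1 0 0" --pt "0 1.25 0 0" --pt "0 1.35 0 0" --pt "0 1.35 0 0" --pt "0 1.35 0 0"

```text
time: 14.9
tcp_pos: [0.506, 0.1624, 0.1251]
tcp_rot: [-3.139, 0.001, -0.125]
wrist_force: [0.4, 6.8, -1.3]
grip_width: 0.0003
finger_force: 3.1
```

```bash
python3 -c "
from h import *
st()"
```

```text
t 14.9 stand [-0.0422  0.1883  0.1251] relyaw deg -0.11 F [ 0.4  6.8 -1.3] grip 0.0002828007931305598
```

>>> servo_tool --pt "0 0.04 0 0" --pt "0 0.08 0 0" --pt "0 0.08 0 0" --pt "0 0.08 0 0"

```text
time: 15.4
tcp_pos: [0.506, 0.1622, 0.1253]
tcp_rot: [-3.134, -0.0, -0.125]
wrist_force: [3.9, 19.3, -4.6]
grip_width: 0.0003
finger_force: 9.6
```

That is a hard stop: 19 N with no further motion, so the near slide is home. Next is the far knob.

>>> servo_tool --pt "0 -0.7 0 0" --pt "0 -1.45 0 0" --pt "0 -1.45 0 0" --pt "1.0 -1.45 -0.05 0" --pt "2.1 -1.45 -0.05 0" --pt "2.1 -1.45 -0.05 0" --pt "2.1 -1.45 -0.05 0"

```text
time: 16.27
tcp_pos: [0.5954, 0.2044, 0.1267]
tcp_rot: [3.141, 0.002, -0.125]
wrist_force: [0.4, -0.3, -0.3]
grip_width: 0.0005
finger_force: 0.0
```

```bash
python3 -c "
from h import *
go([.042,.188,.128])"
```

```text
t 16.27 stand [0.0413 0.2409 0.1267] relyaw deg -0.15 F [ 0.4 -0.3 -0.3] grip 0.0004854919351401413
[0.042, 0.188, 0.128] [ 0.02  1.32 -0.03]
```

>>> servo_tool --pt "0 0.3 0 0" --pt "0 0.5 0 0" --pt "0 0.7 0 0" --pt "0 0.9 0 0" --pt "0 1.1 0 0" --pt "0 1.25 0 0" --pt "0 1.33 0 0" --pt "0 1.4 0 0" --pt "0 1.4 0 0" --pt "0 1.4 0 0"

```text
time: 17.52
tcp_pos: [0.5901, 0.1514, 0.1278]
tcp_rot: [-3.139, -0.001, -0.124]
wrist_force: [2.3, 7.2, -2.0]
grip_width: 0.0004
finger_force: 3.7
```

```bash
python3 -c "
from h import *
st()"
```

```text
t 17.52 stand [0.0426 0.1877 0.1278] relyaw deg -0.08 F [ 2.3  7.2 -2. ] grip 0.0003733303859116311
```

>>> servo_tool --pt "0 0.04 0 0" --pt "0 0.08 0 0" --pt "0 0.08 0 0" --pt "0 0.08 0 0"

```text
time: 18.02
tcp_pos: [0.59, 0.1512, 0.128]
tcp_rot: [-3.134, -0.002, -0.124]
wrist_force: [4.1, 17.8, -1.4]
grip_width: 0.0002
finger_force: 9.3
```

>>> servo_tool --pt "0 -0.7 0 0" --pt "0 -1.5 0 0" --pt "0 -1.5 -1 0" --pt "0 -1.5 -2.5 0" --pt "0 -1.5 -4 0" --pt "0 -2.5 -5 0" --pt "0 -4 -5 0" --pt "0 -4 -5 0" --pt "0 -4 -5 0"

```text
time: 19.15
tcp_pos: [0.6088, 0.305, 0.3268]
tcp_rot: [3.141, 0.001, -0.124]
wrist_force: [0.1, -0.4, 0.7]
grip_width: 0.0002
finger_force: 0.0
```

```bash
python3 -c "
from h import *
st()
t=snapshot('top')[140:290,190:390,::-1]; w=snapshot('side')[130:270,230:410,::-1]
a=cv2.resize(t,(400,300)); b=cv2.resize(w,(386,300)); cv2.imwrite('pics/c5.png',np.hstack([a,b]))"
```

```text
t 19.15 stand [0.0424 0.3424 0.3268] relyaw deg -0.08 F [ 0.1 -0.4  0.7] grip 0.0001518303827121425
```

View pics/c5.png

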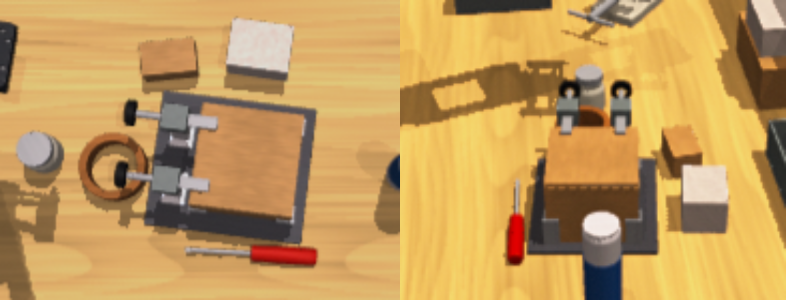

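Both tongues lie over the flat cover, at (205,122) and (198,184) in the left panel. The bystanders in view look undisturbed, and the robot is clear of everything.

```bash
python3 -c "
from cell import manip
print(manip.close_job())"
```

```text
the job is handed in; nothing more can be done
None
```

I closed and locked the carton and handed the job in after about 19 s of the 61 s allowed: both flaps are flat and both slides home over the cover, with no bystander seen to have moved (the judge returned no result).

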